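Balance the centrifuge load

TASK

The full six-place centrifuge rotor is loaded out of balance: no tube has its like straight across from it. Rearrange the tubes so that the two screw-capped, the two bunged and the two open ones each face their twin across the rotor, parking a tube in the wooden stand where you need a free place; all six must end up in the rotor. Keep the tubes upright, lower each until it stands fully home in its cup rather than letting it drop, and leave the grey jar and the dropper bottle where they are.

Things in the scene. Friction and masses are not known exactly. Their poses are not given: they have to be found in the camera images.
- capped_1: plastic centrifuge tube with a pointed foot and a wide ribbed white screw cap, the longest of the three kinds: 118 mm long in all, cap 23 mm across over the top 14 mm. The tube's own origin is at the middle of its bottom end, z up its axis; 18 mm body, turned (round) all the way, so its yaw does not matter. About 45 g. One of two alike.
- capped_2: plastic centrifuge tube with a pointed foot and a wide ribbed white screw cap, the longest of the three kinds: 118 mm long in all, cap 23 mm across over the top 14 mm. The tube's own origin is at the middle of its bottom end, z up its axis; 18 mm body, turned (round) all the way, so its yaw does not matter. About 45 g. One of two alike.
- stopper_tube_1: glass centrifuge tube with a round foot, closed by a dark rubber bung with a small pull knob: 108 mm long in all; bung 21 mm across at most, 99 mm above the foot; knob 11 mm across, the top 8 mm. The tube's own origin is at the middle of its bottom end, z up its axis; 18 mm body, turned (round) all the way, so its yaw does not matter. About 40 g. One of two alike.
- stopper_tube_2: glass centrifuge tube with a round foot, closed by a dark rubber bung with a small pull knob: 108 mm long in all; bung 21 mm across at most, 99 mm above the foot; knob 11 mm across, the top 8 mm. The tube's own origin is at the middle of its bottom end, z up its axis; 18 mm body, turned (round) all the way, so its yaw does not matter. About 40 g. One of two alike.
- open_1: bare steel centrifuge tube with a round foot, open at the top with a beaded rim 20 mm across, the shortest kind: 96 mm long. The tube's own origin is at the middle of its bottom end, z up its axis; 18 mm body, turned (round) all the way, so its yaw does not matter. About 50 g. One of two alike.
- open_2: bare steel centrifuge tube with a round foot, open at the top with a beaded rim 20 mm across, the shortest kind: 96 mm long. The tube's own origin is at the middle of its bottom end, z up its axis; 18 mm body, turned (round) all the way, so its yaw does not matter. About 50 g. One of two alike.
- rotor: aluminium rotor, fixed, in the low round white centrifuge (lid open). Origin on its axis, 24 mm above the bench, z up. Six upright cups on a circle of 56 mm radius, every 60 degrees from its own +x. Each cup: bore 21 mm, flaring to 33 mm over its top 14 mm; floor 3 mm, rim 58 mm above the origin; tubes stand on the floors. Hub and drum are no higher.
- tube_stand: wooden block 120 x 52 x 52 mm (x, y, z), fixed to the bench; origin in the middle of its underside, z up. Two empty upright holes 58 mm apart on its long (x) axis, at x = -29 and +29 mm: bore 22 mm, countersunk to 32 mm at the mouth, 42 mm deep (floor 10 mm above the origin). A lab jack and a tall rod stand, fixed, are to its right (-y).
- grey_jar: small open glass jar with grey contents, 47 mm across, 46 mm high, a bystander; origin in the middle of its underside.
- dropper_bottle: small brown dropper bottle with a red rubber top, 33 mm across, 76 mm high, a bystander; origin in the middle of its underside.
Mind the look-alikes: they are no part of the job. Leave any pink look-alike of the stopper_tube_1 alone.

How it is judged:
By the outcome, as a careful person would: the job done as asked, in the order asked, and still so for the second after the job is handed in, with the robot touching nothing.
It also fails if it takes over 106 s, if anything falls off the work surface, if the arm or the gripper's body presses on something with over 40 N, if the wrist force passes 120 N, or if a joint passes its speed limit or range.

ROBOT

A 7-joint arm with a two-finger parallel gripper is mounted at the origin on a cart in front of the work surface, level with it; the furniture and walls round the work are solid. World frame = base frame: x ahead of the robot, y to its left, z up, the work surface at z = 0. Lengths are in m, angles in rad, forces in N, time in s.
With the tool pointing down it reaches from about 0.4 to 0.85 m from the base axis. Payload 4.5 kg.
Tool frame: the origin (TCP) lies at the very end of the fingers, on their centre line; the grasp point (between the pads) lies hold_point_z behind it (hold_point_z is the distance from the TCP to the grasp point, in m); z points along the fingers, y is the line along which they close (so a half turn about z gives the same grasp; the last joint's range is limited). The gripper opens to 85 mm and grips with 20 to 120 N. Pads are 22 mm wide; open, the fingers measure 114 mm over their backs; the gripper's body (76 mm by 85 mm) begins 54 mm behind the grasp point. The pads swing forward as they close: fully open they stand 13 mm farther back than shut.
Start: joints at [-1.164, 0.689, -0.195, 1.565, 0.157, 0.902, -0.215], TCP at [0.228, 0.582, 0.231] pointing down, gripper open.
Joint ranges: [-3.01, 3.01], [-0.46, 2.08], [-1.47, 1.51], [0.13, 2.56], [-1, 4.14], [0.04, 2.09], [-2.66, 2.66]. Speed limits (rad/s): [2.57, 2.57, 3.14, 3.14, 3.14, 3.14, 3.14].

INTERFACE

Orientations are given as [roll, pitch, yaw] about the fixed x, y, z axes, in that order (R = Rz(yaw) Ry(pitch) Rx(roll)).
In Python, from workcell import state, capture, sign_off, hold_point_z gives the robot as it stands.
- The arm moves only by the tool drive_tool, never from a script. Its argument "rows" is a list of rows, each a list of 3 entries, a list of its own where there are three numbers: the shift along the tool's x, y, z in cm, then the turn about the tool's z in degrees, then the closure, from -1 (fully open) to 1 (shut). A call has 1 to 10 rows; each row is the pose to reach, as a shift and turn from the pose commanded when the call began, along the tool's axes at that moment; what a row does not reach only later rows make up. A row lasts 1/10 s, in which the tool goes at most 50 mm and 8.59 degrees, less where a joint would pass 70% of its speed; a pose out of reach is approached as far as the arm can. A call with a gripper value outside its range is refused whole. The fingers move at their own pace and stop on an object; the grip force is fixed at half the most. Time passes only in rows, so rows that repeat a pose let the fingers close. It gives the time, the measured TCP pose, the force, the opening and the grip force at its end, in the units of the state.
- state(): the state, without advancing time (a new reading comes with each control period).
- capture(name): name is "scene" or "top" or "wrist"; returns a dict with "image" (400x640x3 uint8, blue, green, red), "depth" (400x640 float32, m along the optical axis (not along the pixel's ray), 0 where there is no reading), "intrinsics" (3x3 intrinsics, pixels), "origin" and "orientation" of the camera in the world; the wrist camera has in their place "mount" (4x4, takes a point from camera to tool coordinates, whose origin is the TCP and whose axes are the flange's). Camera axes: x right, y down, z forward; pixel columns grow to the right and rows downward; lengths in m; the calibration is good to about 2 mm. A picture is of the moment at which its call begins: read the wrist's pose just before it.
- sign_off(): hands the job in; it is judged then, once.
The state is a dict: "time_s": time; "qpos": joint angles; "joint_velocities": joint speeds; "joint_torque": joint torques, N m; "position": TCP position; "tool_rot": TCP orientation; "wrist_force": force on the tool from outside, world axes, zero at the start; "moment": the same for the moment, N m; "gripper_width": finger opening in m; "gripper_force": force on a finger pad.
Only numpy, scipy, OpenCV 4.12 (cv2) and the standard library are available. Lean on these libraries where they do the work, as an engineer would, in place of code of your own. Each camera call takes 0.05 s, during which the arm holds its last target. There are 200 camera calls.

## Working session

There is one attempt and no reset: what is moved stays moved. The work goes in short steps, Python scripts to look and compute and a tool call to move; the robot and the scene stay as the last step left them, time stands still between calls to the robot, and variables do not carry over. Pictures are saved under pics/ and viewed, at most 14 in all, crops included, and the job is handed in when it is done.

Besides the shell and the picture viewer there is one more tool, called after ">>>" as name(argument=value, ...) on one line, values as JSON. drive_tool: Moves the arm, as the interface text tells. Its arguments: {"type":"object","properties":{"rows":{"type":"array"}},"required":["rows"]}

```bash
mkdir -p pics; cat > h.py <<'E'
import numpy as np,cv2,pickle
from workcell import state,capture,sign_off,hold_point_z
from scipy.spatial.transform import Rotation as R
def cap(n,f):
    s=state();c=capture(n);c['s']=s;pickle.dump(c,open(f+'.pkl','wb'));cv2.imwrite('pics/'+f+'.png',c['image']);return c
def rot(o):
    o=np.array(o); return o if o.shape==(3,3) else (R.from_euler('xyz',o).as_matrix() if o.size==3 else R.from_quat(o).as_matrix())
def pose(c):
    if 'mount' in c:
        T=np.eye(4);T[:3,:3]=rot(c['s']['tool_rot']);T[:3,3]=c['s']['position'];return T@np.array(c['mount'])
    T=np.eye(4);T[:3,:3]=rot(c['orientation']);T[:3,3]=c['origin'];return T
def ray(c,u,v):
    T=pose(c);d=T[:3,:3]@np.linalg.inv(c['intrinsics'])@[u,v,1];return T[:3,3],d
def atz(c,u,v,z):
    o,d=ray(c,u,v);return o+d*(z-o[2])/d[2]
def dep(c,u,v):
    o,d=ray(c,u,v);return o+d*c['depth'][int(v),int(u)]
def proj(c,p):
    T=pose(c);q=np.array(c['intrinsics'])@(T[:3,:3].T@(np.array(p)-T[:3,3]));return q[:2]/q[2]
E
python3 - <<'E'
from h import *
for n in('scene','top','wrist'):
    c=cap(n,n+'0');print(n,c.get('origin'),c.get('orientation'),c.get('mount'),c['intrinsics'])
print(state(),hold_point_z)
E
```

```text
scene [ 0.25216348 -0.18542307  0.63273744] [-2.26503201  0.01076195 -0.47409052] None [[380.43042982   0.         313.69581595]
 [  0.         380.43042982 200.62088875]
 [  0.           0.           1.        ]]
top [0.41639234 0.43631171 1.19662087] [-3.02733381  0.01937378 -1.56916003] None [[435.52359733   0.         313.34163038]
 [  0.         435.52359733 200.31732757]
 [  0.           0.           1.        ]]
wrist None None [[ 3.87974280e-04 -9.50707712e-01 -3.10088207e-01  7.97685464e-02]
 [ 9.99999628e-01  6.07695310e-04 -6.11975809e-04  6.31729875e-04]
 [ 7.70249270e-04 -3.10087854e-01  9.50707594e-01 -1.42691142e-01]
 [ 0.00000000e+00  0.00000000e+00  0.00000000e+00  1.00000000e+00]] [[351.23917443   0.         316.55449576]
 [  0.         351.23917443 203.73519903]
 [  0.           0.           1.        ]]
{'time_s': 0.15, 'qpos': array([-1.1641903 ,  0.68979042, -0.1945201 ,  1.56612899,  0.15732453,
        0.90251525, -0.21512583]), 'joint_velocities': array([ 0.00047712, -0.00244498, -0.00102966, -0.00338802, -0.00144856,
        0.0001899 , -0.00089742]), 'joint_torque': array([-2.25194846e-03, -5.39930320e+01, -1.26848146e+00, -1.58717090e+01,
        9.28318477e-03,  6.52594113e-03,  2.73003337e-06]), 'position': array([0.22750301, 0.58157308, 0.2306623 ]), 'tool_rot': array([-3.14014869e+00,  1.33996185e-04,  2.76883877e+00]), 'wrist_force': array([ 0.22294303, -0.37017365, -0.5768541 ]), 'moment': array([-0.01596349, -0.03515134,  0.03112902]), 'gripper_force': 0.0, 'gripper_width': 0.08520920537361786} 0.0187
```

View pics/scene0.png

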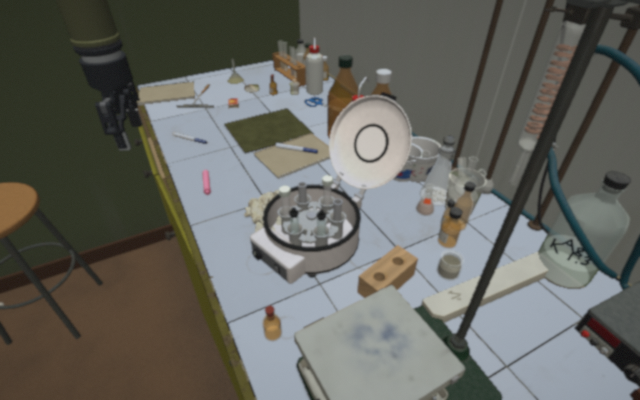

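View pics/top0.png

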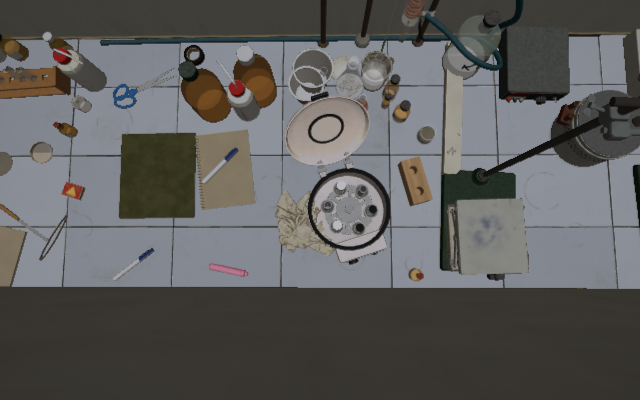

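The top view shows the rotor near (348,210), the stand near (415,180), the pink look-alike lying at (228,269), the dropper bottle at (416,273) and the jar at (426,134). Next I'll crop in.

```bash
python3 - <<'E'
from h import *
a=cv2.imread('pics/top0.png')[145:265,290:450];b=cv2.imread('pics/scene0.png')[165:305,235:425]
a=cv2.resize(a,(800,600),interpolation=cv2.INTER_CUBIC);b=cv2.resize(b,(760,560),interpolation=cv2.INTER_CUBIC)
cv2.imwrite('pics/ca.png',a);cv2.imwrite('pics/cb.png',b)
E
```

```text
(no output)
```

View pics/ca.png

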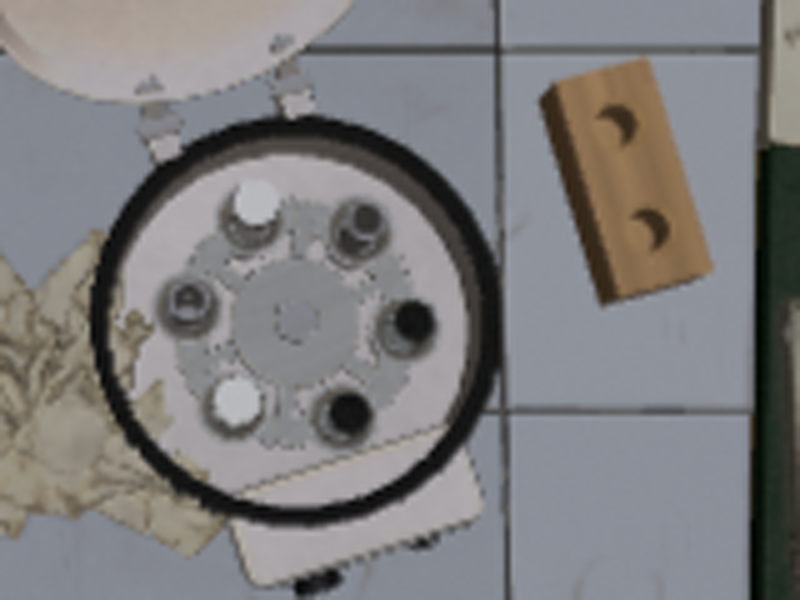

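View pics/cb.png

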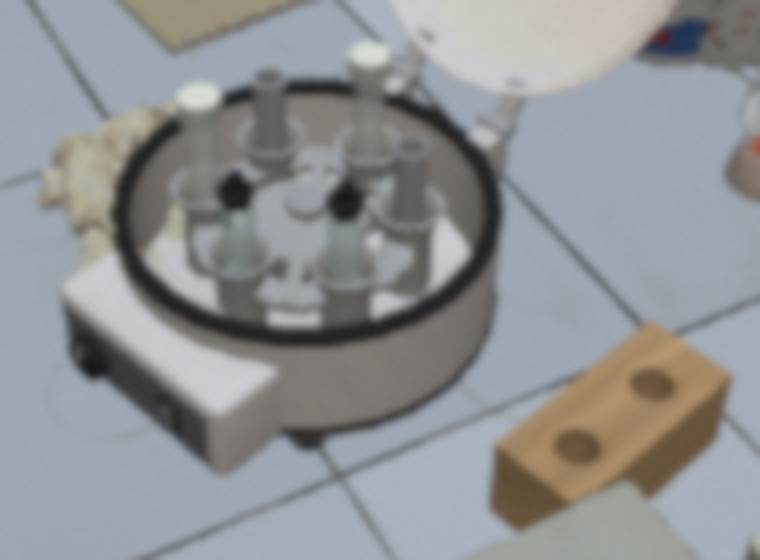

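Ring read off crop a (full pixel = 290+x/5, 145+y/5), going round. A capped (255,202), B open (365,220), C bung (413,322), D bung (348,413), E capped (237,402), F open (187,303). The pairs across are A-D, B-E and C-F.

Plan: keep A, B and C, then D→stand, E→D, F→E, stand→F, which takes 4 moves.

The things that could be taken for the first target are the bung tubes D at top px (360,228) and C at (373,209), and the pink look-alike lying at (228,269). I choose D, which is dark-bunged and in the rotor, as the crop confirms.

```bash
python3 - <<'E'
from h import *
t=pickle.load(open('top0.pkl','rb'));s=pickle.load(open('scene0.pkl','rb'))
P={'A':((255,202),(370,52)),'B':((367,216),(412,148)),'C':((414,321),(347,190)),'D':((349,412),(235,177)),'E':((237,400),(198,93)),'F':((187,300),(268,76)),'h1':((617,126),(652,384)),'h2':((650,232),(577,446))}
for k,(a,b) in P.items():
    ua,va=290+a[0]/5,145+a[1]/5;ub,vb=235+b[0]/4,165+b[1]/4
    o1,d1=ray(t,ua,va);o2,d2=ray(s,ub,vb)
    x=np.linalg.lstsq(np.c_[d1,-d2],o2-o1,rcond=None)[0];p=o1+d1*x[0];q=o2+d2*x[1]
    print(k,((p+q)/2).round(4),np.linalg.norm(p-q).round(4),'dep',dep(t,ua,va).round(3),dep(s,ub,vb).round(3))
# height map max around
c=t;v,u=np.mgrid[0:400:1,0:640:1];d=c['depth'];T=pose(c)
X=(np.linalg.inv(c['intrinsics'])@np.stack([u.ravel(),v.ravel(),np.ones(u.size)]))*d.ravel();W=(T[:3,:3]@X).T+T[:3,3]
W=W[d.ravel()>0]
for x in np.arange(.7,.1,-.05):print(round(x,2),[ '%3d'%(1000*W[(abs(W[:,0]-x)<.025)&(abs(W[:,1]-y)<.025),2].max(initial=-.001)) for y in np.arange(.6,-.2,-.05)])
E
```

```text
A [0.5738 0.3894 0.1475] 0.0012 dep [0.574 0.389 0.144] [0.575 0.391 0.146]
B [0.5694 0.3332 0.1239] 0.0007 dep [0.575 0.329 0.085] [0.574 0.342 0.116]
C [0.5176 0.3112 0.1331] 0.0023 dep [0.516 0.312 0.134] [0.518 0.309 0.135]
D [0.4724 0.3438 0.135 ] 0.0011 dep [0.472 0.344 0.136] [0.473 0.344 0.135]
E [0.4774 0.3987 0.1485] 0.0011 dep [0.477 0.399 0.145] [0.479 0.402 0.146]
F [0.5282 0.4223 0.1255] 0.0013 dep [0.536 0.421 0.041] [0.533 0.432 0.117]
h1 [0.6286 0.1926 0.0504] 0.0006 dep [0.635 0.185 0.012] [0.64  0.204 0.033]
h2 [0.5718 0.1768 0.0519] 0.0012 dep [0.577 0.168 0.012] [0.582 0.188 0.034]
0.7 ['  5', '  6', '260', '222', '200', '179', '181', '  5', '  6', ' 49', ' 36', ' 34', '  7', '  6', '  5', '  5']
0.65 ['  6', '  6', '204', '144', '120', '117', '  6', ' 53', ' 57', ' 59', ' 38', '684', '579', ' 21', ' 20', '  6']
0.6 ['  6', ' 10', '  5', ' 93', '150', '125', ' 85', '  5', ' 58', ' 57', '693', '692', '626', ' 26', ' 24', '  7']
0.55 [' 15', ' 19', ' 28', '125', '148', '125', '128', ' 86', ' 58', ' 58', '129', '657', '131', '130', ' 22', '  5']
0.5 ['  5', ' 28', '
[... 226 characters left out ...]
, '1074', '1124', '1124', '1123', '1107', '1037', '963', '  7', '  6', '131', '132', '131', '132', '  4', '  6']
0.35 ['  5', '  5', '  4', '  6', '  6', '  5', '  6', '  6', ' 79', '  7', '130', '131', '130', '131', '  7', '  6']
0.3 ['  1', '  3', '  4', '  3', '  5', '  6', '  3', '  4', '  4', '  4', '  3', '  5', '  4', '  4', '  4', '  7']
0.25 [' -1', ' -1', ' -1', ' -1', ' -1', ' -1', ' -1', ' -1', ' -1', ' -1', ' -1', ' -1', ' -1', ' -1', ' -1', ' -1']
0.2 [' -1', ' -1', ' -1', ' -1', ' -1', ' -1', ' -1', ' -1', ' -1', ' -1', ' -1', ' -1', ' -1', ' -1', ' -1', ' -1']
0.15 [' -1', ' -1', ' -1', ' -1', ' -1', ' -1', ' -1', ' -1', ' -1', ' -1', ' -1', ' -1', ' -1', ' -1', ' -1', ' -1']
```

```bash
cat >> h.py <<'E'
from scipy.optimize import least_squares
def fit(P,r=.056):
    # P: dict idx->xy ; idx k at angle a0-60k (clockwise order A..F)
    f=lambda q:np.concatenate([np.array(P[k])-[q[0]+r*np.cos(q[2]-k*np.pi/3),q[1]+r*np.sin(q[2]-k*np.pi/3)] for k in P])
    s=least_squares(f,[.523,.366,.43]);return s.x,s.fun
def cups(q,r=.056):return {n:(q[0]+r*np.cos(q[2]-k*np.pi/3),q[1]+r*np.sin(q[2]-k*np.pi/3)) for k,n in enumerate('ABCDEF')}
def go(x,y,z,yaw):
    s=state();p=s['position'];Rm=rot(s['tool_rot']);d=Rm.T@(np.array([x,y,z])-p)*100
    cy=np.degrees(s['tool_rot'][2]);t=-((yaw-cy+180)%360-180)
    print('rows shift cm',d.round(2),'turn',round(t,1),'now',p.round(4),np.degrees(s['tool_rot']).round(2),'t',s['time_s'],'w',round(s['gripper_width'],4))
E
python3 - <<'E'
from h import *
P=[(.5738,.3894),(.5694,.3332),(.5176,.3112),(.4724,.3438),(.4774,.3987),(.5282,.4223)]
q,f=fit(dict(enumerate(P)));print(q,(f*1000).round(1));print({k:np.round(v,4) for k,v in cups(q).items()})
print({k:round(np.degrees(q[2])-60*i,1) for i,k in enumerate('ABCDEF')})
t=pickle.load(open('top0.pkl','rb'))
for u,v in((480,176),(500,168),(520,160),(560,142),(600,125)):print(dep(t,u,v).round(3))
c=cups(q)['D'];go(*c,.25,114)
E
```

```text
[0.52313333 0.36643333 0.42653843] [-0.3 -0.2  0.7 -0.7 -0.1  0.5  0.2  0.5 -0.2 -0.3 -0.4  0.1]
{'A': array([0.5741, 0.3896]), 'B': array([0.5687, 0.3339]), 'C': array([0.5177, 0.3107]), 'D': array([0.4722, 0.3433]), 'E': array([0.4776, 0.399 ]), 'F': array([0.5286, 0.4222])}
{'A': np.float64(24.4), 'B': np.float64(-35.6), 'C': np.float64(-95.6), 'D': np.float64(-155.6), 'E': np.float64(-215.6), 'F': np.float64(-275.6)}
[0.613 0.016 0.046]
[0.612 0.012 0.168]
[0.61  0.01  0.267]
[0.609 0.011 0.427]
[0.609 0.008 0.535]
rows shift cm [-31.46 -13.29  -1.91] turn 44.6 now [0.2275 0.5816 0.2307] [-1.7992e+02  1.0000e-02  1.5864e+02] t 0.15 w 0.0852
```

>>> drive_tool(rows=[[[-15, -6.5, -1.5], 22, -0.06], [[-31.5, -13.3, -1.9], 44.6, -0.06], [[-31.5, -13.3, -1.9], 44.6, -0.06], [[-31.5, -13.3, -1.9], 44.6, -0.06], [[-31.5, -13.3, -1.9], 44.6, -0.06], [[-31.5, -13.3, -1.9], 44.6, -0.06], [[-31.5, -13.3, -1.9], 44.6, -0.06], [[-31.5, -13.3, -1.9], 44.6, -0.06], [[-31.5, -13.3, -1.9], 44.6, -0.06], [[-31.5, -13.3, -1.9], 44.6, -0.06]])

```text
time_s: 1.15
position: [0.4712, 0.3448, 0.25]
tool_rot: [-3.141, -0.001, 1.993]
wrist_force: [-0.4, 0.4, 0.5]
gripper_width: 0.0453
gripper_force: 0.0
```

```bash
python3 - <<'E'
from h import *
cap('wrist','w1');go(.4722,.3433,.175,114)
E
```

```text
rows shift cm [-0.23  0.05  7.5 ] turn 0.2 now [0.4709 0.3452 0.25  ] [-1.7994e+02 -7.0000e-02  1.1423e+02] t 1.2 w 0.0455
```

View pics/w1.png

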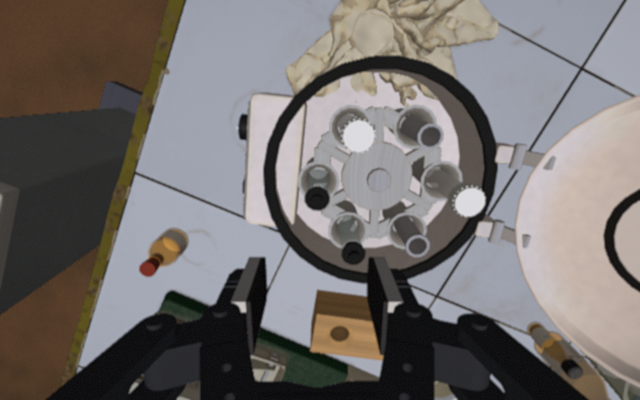

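```bash
python3 - <<'E'
from h import *
c=pickle.load(open('w1.pkl','rb'))
for n,u,v,z in(('D',316,200,.133),('C',353,254,.133),('E',358,136,.145),('A',469,201,.145),('F',431,135,.123),('B',417,246,.123)):print(n,atz(c,u,v,z).round(4),dep(c,u,v).round(4))
go(.4722,.3433,.175,114)
cap('wrist','w1b');go(.4722,.3433,.175,114)
E
```

```text
D [0.4714 0.3433 0.133 ] [0.4711 0.344  0.1354]
C [0.5179 0.3136 0.133 ] [0.5174 0.3141 0.1344]
E [0.4775 0.4015 0.145 ] [0.4777 0.4014 0.1439]
A [0.5735 0.3925 0.145 ] [0.5739 0.3924 0.1441]
F [0.5312 0.4234 0.123 ] [0.5382 0.4239 0.1023]
B [0.5667 0.3383 0.123 ] [0.5729 0.3344 0.1099]
rows shift cm [-0.23  0.05  7.5 ] turn 0.2 now [0.4709 0.3452 0.25  ] [-1.7994e+02 -7.0000e-02  1.1423e+02] t 1.2 w 0.0455
rows shift cm [-0.23  0.04  7.51] turn 0.2 now [0.471  0.3452 0.2501] [-1.7996e+02 -6.0000e-02  1.1423e+02] t 1.25 w 0.0454
```

>>> drive_tool(rows=[[[-0.15, 0.1, 4], 0, -0.06], [[-0.15, 0.1, 7.5], 0, -0.06], [[-0.15, 0.1, 7.5], 0, -0.06], [[-0.15, 0.1, 7.5], 0, -0.06]])

```text
time_s: 1.65
position: [0.4734, 0.3435, 0.1755]
tool_rot: [-3.141, -0.0, 1.992]
wrist_force: [0.5, 0.3, 0.1]
gripper_width: 0.0451
gripper_force: 0.0
```

```bash
python3 - <<'E'
from h import *
c=cap('wrist','w2');go(.472,.3442,.088,114)
cv2.imwrite('pics/w2c.png',cv2.resize(c['image'][60:340,140:500],(720,560)))
E
```

```text
rows shift cm [ 0.12 -0.22  8.86] turn 0.1 now [0.4744 0.3438 0.1766] [ 1.7989e+02 -5.0000e-02  1.1411e+02] t 1.7 w 0.0453
```

View pics/w2c.png

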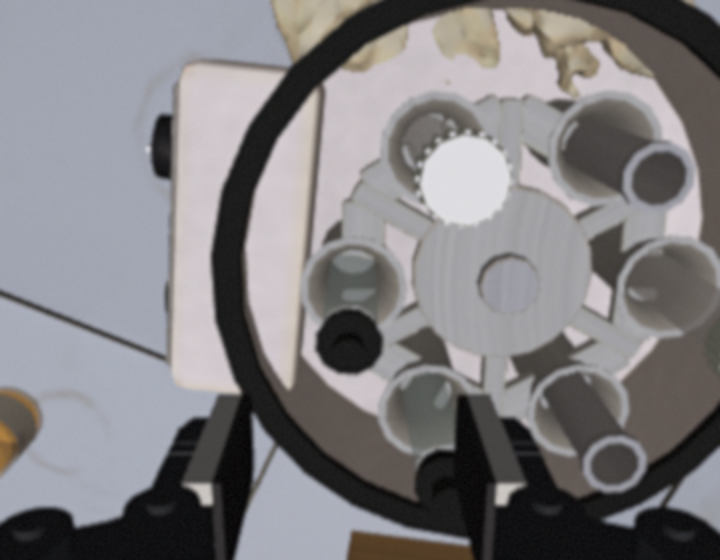

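```bash
python3 - <<'E'
from h import *
c=pickle.load(open('w2.pkl','rb'));print(pose(c)[:3,3])
a=pickle.load(open('w1.pkl','rb'))
def tri(n,p,q):
    o1,d1=ray(a,*p);o2,d2=ray(c,140+q[0]/2,60+q[1]/2)
    x=np.linalg.lstsq(np.c_[d1,-d2],o2-o1,rcond=None)[0];print(n,((o1+d1*x[0]+o2+d2*x[1])/2).round(4),dep(c,140+q[0]/2,60+q[1]/2).round(4))
tri('D',(316,198),(349,342));tri('E',(358,136),(465,180));tri('B',(417,246),(613,464));tri('F',(431,135),(658,175))
print(atz(c,314.5,231,.135),atz(c,140+465/2,150,.146),atz(c,140+613/2,60+464/2,.123),atz(c,140+329,60+175/2,.123))
go(.472,.3442,.088,114)
E
```

```text
[0.44082709 0.41657092 0.31824106]
D [0.4723 0.3422 0.1232] [0.4709 0.3466 0.1344]
E [0.4774 0.4017 0.146 ] [0.4777 0.4018 0.1446]
B [0.5672 0.338  0.1219] [0.5732 0.3342 0.1126]
F [0.5328 0.4234 0.1181] [0.5383 0.4237 0.1062]
[0.47076705 0.34681007 0.135     ] [0.47745682 0.40187652 0.146     ] [0.56649616 0.33838795 0.123     ] [0.53062402 0.4231034  0.123     ]
rows shift cm [ 0.12 -0.22  8.86] turn 0.1 now [0.4744 0.3438 0.1766] [ 1.7989e+02 -5.0000e-02  1.1411e+02] t 1.7 w 0.0453
```

>>> drive_tool(rows=[[[0.2, -0.23, 3], 0, -0.06], [[0.2, -0.23, 6], 0, -0.06], [[0.2, -0.23, 8.8], 0, -0.06], [[0.2, -0.23, 8.8], 0, -0.06], [[0.2, -0.23, 8.8], 0, -0.06], [[0.2, -0.23, 8.8], 0, -0.06]])

```text
time_s: 2.3
position: [0.4727, 0.3447, 0.0897]
tool_rot: [3.137, -0.001, 1.99]
wrist_force: [-0.3, -0.9, -0.2]
gripper_width: 0.0454
gripper_force: 0.0
```

```bash
python3 - <<'E'
from h import *
go(.4716,.345,.088,114)
E
```

```text
rows shift cm [ 0.07 -0.08  0.17] turn 0.0 now [0.4727 0.3447 0.0897] [ 1.7975e+02 -7.0000e-02  1.1404e+02] t 2.3 w 0.0454
```

>>> drive_tool(rows=[[[0, 0, 0], 0, 1], [[0, 0, 0], 0, 1], [[0, 0, 0], 0, 1], [[0, 0, 0], 0, 1], [[0, 0, 0], 0, 1], [[0, 0, 0], 0, 1]])

```text
time_s: 2.9
position: [0.4721, 0.3441, 0.0886]
tool_rot: [3.139, -0.001, 1.99]
wrist_force: [-0.3, 0.4, 5.7]
gripper_width: 0.017
gripper_force: 58.5
```

```bash
python3 - <<'E'
from h import *
go(.4716,.345,.23,114);print(state()['wrist_force'],state()['gripper_force'])
E
```

```text
rows shift cm [  0.11   0.03 -14.14] turn 0.0 now [0.4721 0.3441 0.0886] [ 1.7984e+02 -4.0000e-02  1.1403e+02] t 2.9 w 0.017
[-0.32233857  0.35294568  5.72083892] 58.479760890622856
```

>>> drive_tool(rows=[[[0, 0, -2], 0, 1], [[0, 0, -5], 0, 1], [[0, 0, -9], 0, 1], [[0, 0, -13.8], 0, 1], [[0, 0, -13.8], 0, 1], [[0, 0, -13.8], 0, 1], [[0, 0, -13.8], 0, 1]])

```text
time_s: 3.6
position: [0.4702, 0.3427, 0.2242]
tool_rot: [-3.139, 0.001, 1.991]
wrist_force: [-0.2, 0.8, -0.6]
gripper_width: 0.0174
gripper_force: 58.6
```

```bash
python3 - <<'E'
from h import *
c=pickle.load(open('w1.pkl','rb'));print(atz(c,340,334,.052))
go(.572,.178,.225,114)
E
```

```text
[0.57372322 0.18291492 0.052     ]
rows shift cm [-19.19   2.58  -0.08] turn 0.0 now [0.4702 0.3427 0.2242] [-1.7985e+02  3.0000e-02  1.1405e+02] t 3.6 w 0.0174
```

>>> drive_tool(rows=[[[-4, 0.5, 0], 0, 1], [[-8, 1.1, 0], 0, 1], [[-12, 1.7, 0], 0, 1], [[-16, 2.2, 0], 0, 1], [[-19.1, 2.6, 0], 0, 1], [[-19.1, 2.6, 0], 0, 1], [[-19.1, 2.6, 4], 0, 1], [[-19.1, 2.6, 7], 0, 1], [[-19.1, 2.6, 7], 0, 1], [[-19.1, 2.6, 7], 0, 1]])

```text
time_s: 4.6
position: [0.5718, 0.1799, 0.1545]
tool_rot: [-3.139, -0.001, 1.991]
wrist_force: [0.6, -0.1, 0.2]
gripper_width: 0.0169
gripper_force: 58.6
```

```bash
python3 - <<'E'
from h import *
c=cap('wrist','w3');go(.5725,.1795,.0716,114);print(state()['wrist_force'])
cv2.imwrite('pics/w3c.png',cv2.resize(c['image'][160:400,160:480],(800,600)))
E
```

```text
rows shift cm [-0.05 -0.07  8.41] turn 0.1 now [0.5729 0.1802 0.1557] [ 1.7998e+02 -1.0000e-02  1.1407e+02] t 4.65 w 0.0172
[-0.04085619 -0.04230456 -0.22157021]
```

View pics/w3c.png

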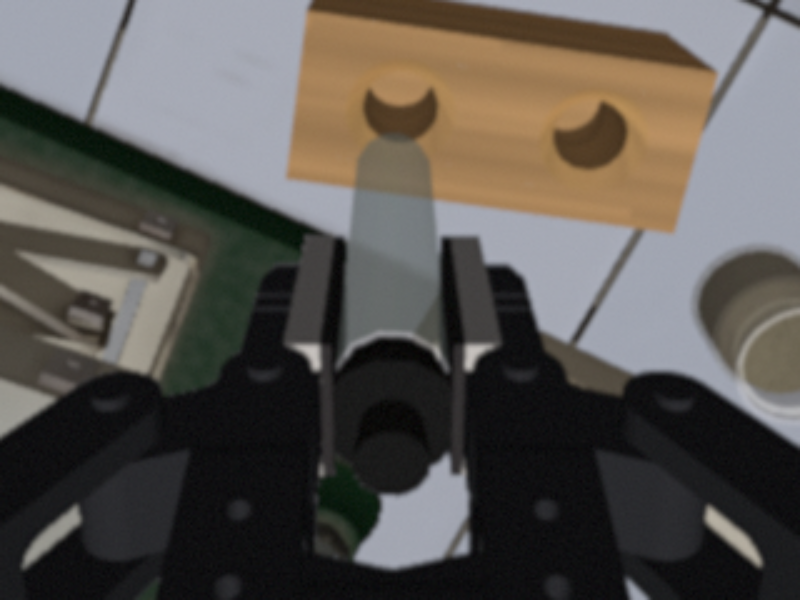

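```bash
python3 - <<'E'
from h import *
c=pickle.load(open('w3.pkl','rb'))
print(atz(c,320,201.6,.047),atz(c,395.6,213,.047),dep(c,320,180).round(4))
p=np.array(c['s']['position']);print('foot px',proj(c,p-[0,0,.0616]),proj(c,p+[0,0,.0464]))
E
```

```text
[0.57400917 0.18103087 0.047     ] [0.62982617 0.19614906 0.047     ] [0.5667 0.1973 0.0517]
foot px [316.55739867 224.17807009] [315.79702797 343.20043559]
```

>>> drive_tool(rows=[[[-0.02, 0.05, 2], 0, 1], [[-0.02, 0.05, 4], 0, 1], [[-0.02, 0.05, 5.5], 0, 1], [[-0.02, 0.05, 7], 0, 1], [[-0.02, 0.05, 7.9], 0, 1], [[-0.02, 0.05, 7.9], 0, 1], [[-0.02, 0.05, 7.9], 0, 1]])

```text
time_s: 5.35
position: [0.5738, 0.1798, 0.0768]
tool_rot: [3.141, 0.0, 1.99]
wrist_force: [-0.5, -0.5, -0.9]
gripper_width: 0.0168
gripper_force: 58.6
```

```bash
python3 - <<'E'
from h import *
go(.5735,.18,.0716,114);print(state()['wrist_force'],state()['moment'])
E
```

```text
rows shift cm [ 0.03 -0.02  0.52] turn 0.0 now [0.5738 0.1798 0.0768] [179.94   0.   114.04] t 5.35 w 0.0168
[-0.48060944 -0.49785875 -0.90122534] [ 0.07096774 -0.02326083  0.03868091]
```

>>> drive_tool(rows=[[[0, 0, 0.2], 0, 1], [[0, 0, 0.35], 0, 1], [[0, 0, 0.5], 0, 1], [[0, 0, 0.55], 0, 1], [[0, 0, 0.55], 0, 1]])

```text
time_s: 5.85
position: [0.5737, 0.1797, 0.0716]
tool_rot: [3.14, 0.0, 1.99]
wrist_force: [0.3, -0.2, 4.2]
gripper_width: 0.0167
gripper_force: 59.1
```

>>> drive_tool(rows=[[[0, 0, 0], 0, -0.06], [[0, 0, 0], 0, -0.06], [[0, 0, 0], 0, -0.06], [[0, 0, -3], 0, -0.06], [[0, 0, -7], 0, -0.06], [[0, 0, -11], 0, -0.06], [[0, 0, -15], 0, -0.06], [[0, 0, -15], 0, -0.06], [[0, 0, -15], 0, -0.06]])

```text
time_s: 6.75
position: [0.5736, 0.1797, 0.2216]
tool_rot: [3.14, 0.0, 1.99]
wrist_force: [0.1, -0.6, -0.4]
gripper_width: 0.0454
gripper_force: 0.0
```

```bash
python3 - <<'E'
from h import *
go(.4775,.4008,.225,235)
E
```

```text
rows shift cm [24.1   0.23 -0.34] turn -121.0 now [0.5736 0.1797 0.2216] [179.89   0.   114.04] t 6.75 w 0.0454
```

>>> drive_tool(rows=[[[4, 0.1, -0.3], 8, -0.06], [[8, 0.1, -0.3], 16, -0.06], [[12, 0.2, -0.3], 24, -0.06], [[16, 0.2, -0.3], 32, -0.06], [[20, 0.2, -0.3], 40, -0.06], [[24.1, 0.2, -0.3], 48, -0.06], [[24.1, 0.2, -0.3], 55, -0.06], [[24.1, 0.2, -0.3], 59, -0.06], [[24.1, 0.2, -0.3], 59, -0.06], [[24.1, 0.2, -0.3], 59, -0.06]])

```text
time_s: 7.75
position: [0.4764, 0.3997, 0.2225]
tool_rot: [-3.141, 0.003, 0.962]
wrist_force: [0.6, -0.2, -0.3]
gripper_width: 0.0452
gripper_force: 0.0
```

```bash
python3 - <<'E'
from h import *
c=cap('wrist','w4');go(.4775,.4008,.0886,55);print(state()['qpos'].round(2))
p=[.4775,.4008,.145];print(proj(c,p))
E
```

```text
rows shift cm [ 0.15  0.02 13.42] turn 0.1 now [0.4766 0.3998 0.2228] [-1.7999e+02  1.1000e-01  5.5090e+01] t 7.8 w 0.0451
[-0.94  0.71  0.31  1.6  -0.26  0.87 -1.14]
[317.53391675 212.88379909]
```

View pics/w4.png

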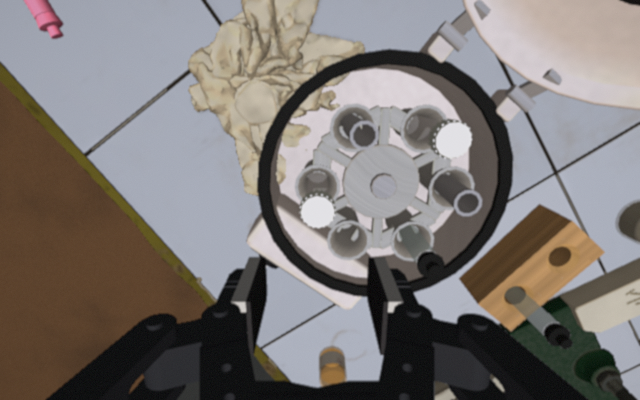

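The picture shows E's cap at (317,211), 2 px from where I predicted it. The bung tube stands in the stand at (540,315), and cup D is empty at (349,238).

>>> drive_tool(rows=[[[0.12, 0, 3], 0, -0.06], [[0.12, 0, 6], 0, -0.06], [[0.12, 0, 9], 0, -0.06], [[0.12, 0, 11.5], 0, -0.06], [[0.12, 0, 13.4], 0, -0.06], [[0.12, 0, 13.4], 0, -0.06], [[0.12, 0, 13.4], 0, -0.06], [[0.12, 0, 13.4], 0, -0.06]])

```text
time_s: 8.6
position: [0.4786, 0.4018, 0.0911]
tool_rot: [3.141, -0.002, 0.96]
wrist_force: [0.2, 0.8, -0.2]
gripper_width: 0.0451
gripper_force: 0.0
```

>>> drive_tool(rows=[[[0, 0, 0], 0, 1], [[0, 0, 0], 0, 1], [[0, 0, 0], 0, 1], [[0, 0, 0], 0, 1], [[0, 0, 0], 0, 1], [[0, 0, 0], 0, 1]])

```text
time_s: 9.2
position: [0.4782, 0.4019, 0.0908]
tool_rot: [3.141, -0.002, 0.961]
wrist_force: [-0.1, 0.1, 5.7]
gripper_width: 0.0174
gripper_force: 58.3
```

>>> drive_tool(rows=[[[0, 0, -2], 0, 1], [[0, 0, -5], 0, 1], [[0, 0, -9], 0, 1], [[0, 0, -11], 0, 1], [[0, 0, -11], 0, 1], [[0, 0, -11], 0, 1], [[0, 0, -11], 0, 1]])

```text
time_s: 9.9
position: [0.4765, 0.401, 0.1983]
tool_rot: [-3.141, 0.003, 0.961]
wrist_force: [-0.2, -0.0, -0.4]
gripper_width: 0.0173
gripper_force: 58.6
```

```bash
python3 - <<'E'
from h import *
go(.4725,.345,.2,114)
E
```

```text
rows shift cm [-4.82  2.88 -0.16] turn -58.9 now [0.4765 0.401  0.1983] [-1.7994e+02  1.6000e-01  5.5050e+01] t 9.9 w 0.0173
```

>>> drive_tool(rows=[[[-1.5, 1, 0], -8, 1], [[-3, 2, 0], -16, 1], [[-4.8, 2.9, 0], -24, 1], [[-4.8, 2.9, 0], -32, 1], [[-4.8, 2.9, 0], -40, 1], [[-4.8, 2.9, 0], -48, 1], [[-4.8, 2.9, 0], -56, 1], [[-4.8, 2.9, 0], -59, 1], [[-4.8, 2.9, 0], -59, 1], [[-4.8, 2.9, 0], -59, 1]])

```text
time_s: 10.9
position: [0.4734, 0.3452, 0.1988]
tool_rot: [-3.14, 0.0, 1.989]
wrist_force: [0.3, 0.2, -0.5]
gripper_width: 0.0174
gripper_force: 58.6
```

```bash
python3 - <<'E'
from h import *
c=cap('wrist','w5');go(.4725,.345,.0908,114);cv2.imwrite('pics/w5c.png',cv2.resize(c['image'][100:340,160:480],(800,600)))
p=np.array(c['s']['position']);print(proj(c,p-[0,0,.0638]),proj(c,p+[0,0,.0542]),proj(c,[.4725,.345,.068]),proj(c,[.4725,.345,.082]))
E
```

```text
rows shift cm [ 0.02 -0.08 10.82] turn -0.0 now [0.4735 0.3453 0.199 ] [-1.7991e+02  2.0000e-02  1.1397e+02] t 10.95 w 0.0178
[316.49835929 222.8322488 ] [315.80988949 360.5875559 ] [315.60012474 192.69183114] [315.52329742 197.77504715]
```

View pics/w5c.png

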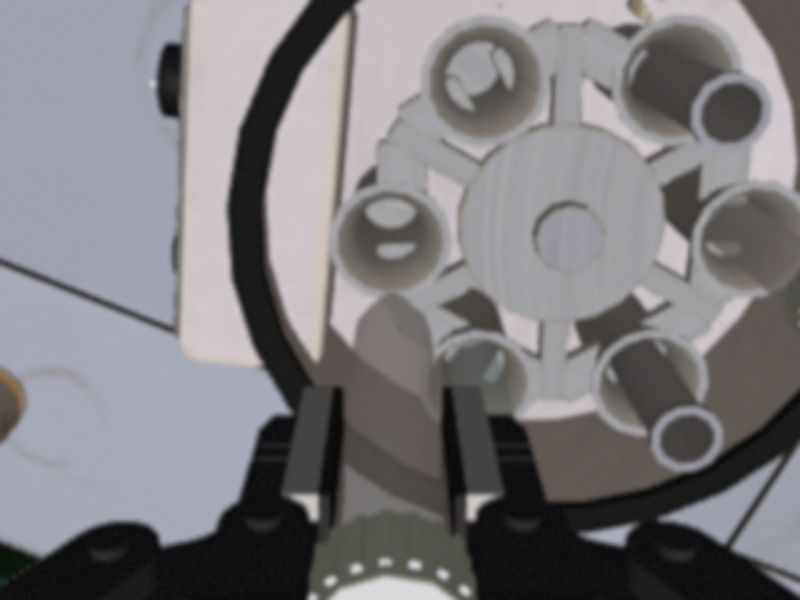

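Cup D's mouth is at crop (391,239), 2 px from my prediction, and the tube foot is in line at x≈391. I'll lower it.

>>> drive_tool(rows=[[[0.1, -0.07, 2], 0, 1], [[0.1, -0.07, 4], 0, 1], [[0.1, -0.07, 6], 0, 1], [[0.1, -0.07, 8], 0, 1], [[0.1, -0.07, 9.5], 0, 1], [[0.1, -0.07, 10.3], 0, 1], [[0.1, -0.07, 10.3], 0, 1], [[0.1, -0.07, 10.3], 0, 1]])

```text
time_s: 11.75
position: [0.4731, 0.3464, 0.0972]
tool_rot: [3.141, -0.0, 1.99]
wrist_force: [-1.1, -0.8, -0.3]
gripper_width: 0.0174
gripper_force: 58.6
```

```bash
python3 - <<'E'
from h import *
go(.472,.3458,.0908,114);print(state()['wrist_force'],state()['moment'])
E
```

```text
rows shift cm [-0.01 -0.12  0.64] turn 0.0 now [0.4731 0.3464 0.0972] [ 1.7996e+02 -1.0000e-02  1.1403e+02] t 11.75 w 0.0174
[-1.10926618 -0.77253686 -0.29487637] [-0.02346489  0.01606224  0.02804226]
```

>>> drive_tool(rows=[[[0, -0.06, 0.2], 0, 1], [[0, -0.06, 0.4], 0, 1], [[0, -0.06, 0.55], 0, 1], [[0, -0.06, 0.65], 0, 1], [[0, -0.06, 0.65], 0, 1], [[0, -0.06, 0.65], 0, 1]])

```text
time_s: 12.35
position: [0.4724, 0.3461, 0.0908]
tool_rot: [3.141, -0.0, 1.99]
wrist_force: [0.3, 0.5, 5.3]
gripper_width: 0.0177
gripper_force: 58.9
```

>>> drive_tool(rows=[[[0, 0, 0], 0, -0.06], [[0, 0, 0], 0, -0.06], [[0, 0, 0], 0, -0.06], [[0, 0, -3], 0, -0.06], [[0, 0, -7], 0, -0.06], [[0, 0, -11], 0, -0.06], [[0, 0, -13], 0, -0.06], [[0, 0, -13], 0, -0.06], [[0, 0, -13], 0, -0.06]])

```text
time_s: 13.25
position: [0.4721, 0.3458, 0.2202]
tool_rot: [-3.142, -0.0, 1.99]
wrist_force: [-0.1, 0.1, 0.0]
gripper_width: 0.0453
gripper_force: 0.0
```

```bash
python3 - <<'E'
from h import *
go(.5292,.4243,.22,175)
E
```

```text
rows shift cm [4.84 8.42 0.02] turn -61.0 now [0.4721 0.3458 0.2202] [-180.     -0.    114.04] t 13.25 w 0.0453
```

>>> drive_tool(rows=[[[1.6, 2.8, 0], -8, -0.06], [[3.2, 5.6, 0], -16, -0.06], [[4.8, 8.4, 0], -24, -0.06], [[4.8, 8.4, 0], -32, -0.06], [[4.8, 8.4, 0], -40, -0.06], [[4.8, 8.4, 0], -48, -0.06], [[4.8, 8.4, 0], -56, -0.06], [[4.8, 8.4, 0], -61, -0.06], [[4.8, 8.4, 0], -61, -0.06], [[4.8, 8.4, 0], -61, -0.06]])

```text
time_s: 14.25
position: [0.5288, 0.4235, 0.2187]
tool_rot: [-3.14, -0.002, 3.053]
wrist_force: [-0.1, -1.1, 0.4]
gripper_width: 0.045
gripper_force: 0.0
```

```bash
python3 - <<'E'
from h import *
c=cap('wrist','w6');go(.5292,.4243,.0886,175);cv2.imwrite('pics/w6c.png',cv2.resize(c['image'][100:340,160:480],(800,600)))
print((proj(c,[.5292,.4243,.123])-[160,100])*2.5,state()['qpos'].round(2))
E
```

```text
rows shift cm [-0.04  0.09 13.05] turn -0.1 now [0.529  0.4236 0.2191] [-1.7992e+02 -8.0000e-02  1.7495e+02] t 14.3 w 0.0455
[393.05187698 267.1844707 ] [-0.59  0.79 -0.31  1.4   0.26  1.    0.53]
```

View pics/w6c.png

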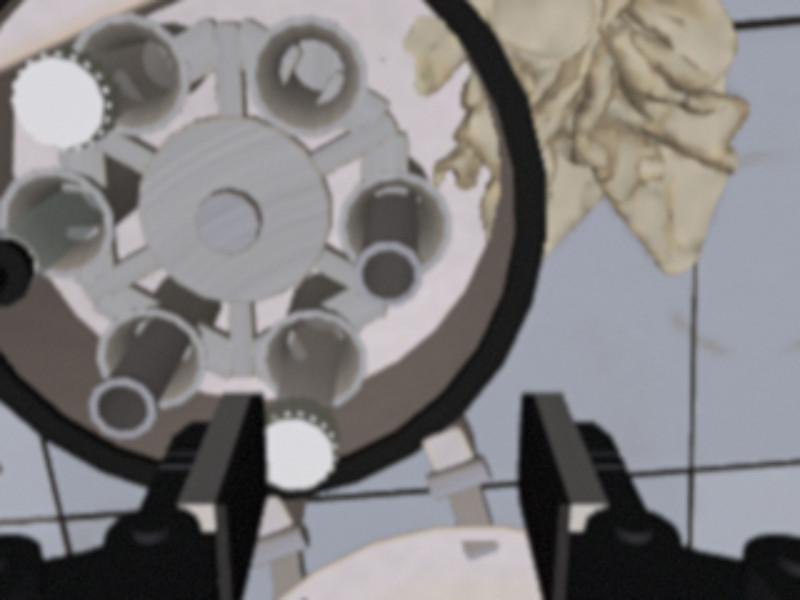

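The open tube F's rim is at crop (389,273), about 1.7 mm further +x than I predicted. I'll correct for that and descend.

>>> drive_tool(rows=[[[-0.15, 0.07, 3], 0, -0.06], [[-0.15, 0.07, 6], 0, -0.06], [[-0.15, 0.07, 9], 0, -0.06], [[-0.15, 0.07, 11.5], 0, -0.06], [[-0.15, 0.07, 13], 0, -0.06], [[-0.15, 0.07, 13], 0, -0.06], [[-0.15, 0.07, 13], 0, -0.06], [[-0.15, 0.07, 13], 0, -0.06]])

```text
time_s: 15.1
position: [0.5319, 0.4255, 0.092]
tool_rot: [3.139, 0.002, 3.055]
wrist_force: [-0.4, 0.8, 0.0]
gripper_width: 0.0452
gripper_force: 0.0
```

>>> drive_tool(rows=[[[0, 0, 0], 0, 1], [[0, 0, 0], 0, 1], [[0, 0, 0], 0, 1], [[0, 0, 0], 0, 1], [[0, 0, 0], 0, 1], [[0, 0, 0], 0, 1]])

```text
time_s: 15.7
position: [0.5316, 0.4247, 0.0914]
tool_rot: [3.141, 0.001, 3.055]
wrist_force: [-0.4, -1.0, 6.2]
gripper_width: 0.0172
gripper_force: 58.5
```

>>> drive_tool(rows=[[[0, 0, -2], 0, 1], [[0, 0, -5], 0, 1], [[0, 0, -9], 0, 1], [[0, 0, -11], 0, 1], [[0, 0, -11], 0, 1], [[0, 0, -11], 0, 1], [[0, 0, -11], 0, 1]])

```text
time_s: 16.4
position: [0.5301, 0.4236, 0.1984]
tool_rot: [-3.139, -0.002, 3.055]
wrist_force: [0.3, -0.4, -0.6]
gripper_width: 0.0168
gripper_force: 58.6
```

```bash
python3 - <<'E'
from h import *
go(.4778,.4015,.2,235)
E
```

```text
rows shift cm [ 5.02 -2.65 -0.14] turn -59.9 now [0.5301 0.4236 0.1984] [-1.7985e+02 -1.3000e-01  1.7505e+02] t 16.4 w 0.0168
```

>>> drive_tool(rows=[[[1.7, -0.9, 0], -8, 1], [[3.4, -1.8, 0], -16, 1], [[5, -2.65, 0], -24, 1], [[5, -2.65, 0], -32, 1], [[5, -2.65, 0], -40, 1], [[5, -2.65, 0], -48, 1], [[5, -2.65, 0], -56, 1], [[5, -2.65, 0], -60, 1], [[5, -2.65, 0], -60, 1], [[5, -2.65, 0], -60, 1]])

```text
time_s: 17.4
position: [0.4785, 0.402, 0.1991]
tool_rot: [3.141, -0.002, -2.183]
wrist_force: [0.2, 0.6, 0.2]
gripper_width: 0.0175
gripper_force: 58.6
```

```bash
python3 - <<'E'
from h import *
c=cap('wrist','w7');go(.4778,.4015,.0914,235);cv2.imwrite('pics/w7c.png',cv2.resize(c['image'][100:340,160:480],(800,600)))
p=np.array(c['s']['position'])
for q in(p-[0,0,.0644],p+[0,0,.0316],[.4778,.4015,.082]):print((proj(c,q)-[160,100])*2.5)
E
```

```text
rows shift cm [ 0.08  0.02 10.81] turn -0.0 now [0.4786 0.4021 0.1995] [ 1.7998e+02 -8.0000e-02 -1.2504e+02] t 17.45 w 0.0175
[389.5158954  303.48870826]
[387.76757324 533.49509685]
[390.78446149 240.56337365]
```

View pics/w7c.png

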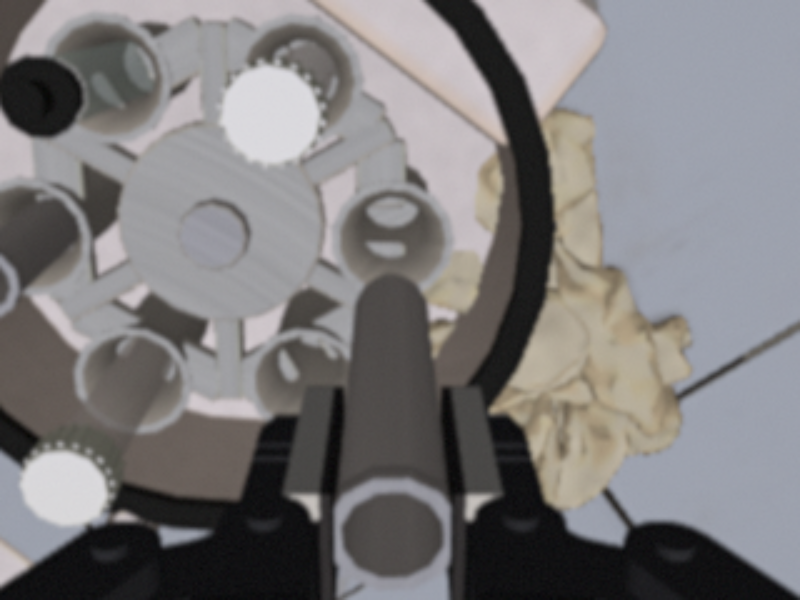

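Cup E's mouth is at crop (394,236) and the tube is in line at (391,535). I'll lower it.

>>> drive_tool(rows=[[[0.15, 0.07, 2], 0, 1], [[0.15, 0.07, 4], 0, 1], [[0.15, 0.07, 6], 0, 1], [[0.15, 0.07, 8], 0, 1], [[0.15, 0.07, 9.5], 0, 1], [[0.15, 0.07, 10.3], 0, 1], [[0.15, 0.07, 10.3], 0, 1], [[0.15, 0.07, 10.3], 0, 1]])

```text
time_s: 18.25
position: [0.4775, 0.4018, 0.0977]
tool_rot: [-3.142, 0.0, -2.181]
wrist_force: [0.7, 0.2, 0.0]
gripper_width: 0.0174
gripper_force: 58.6
```

```bash
python3 - <<'E'
from h import *
go(.4778,.4015,.0914,235);print(state()['wrist_force'],state()['moment'])
E
```

```text
rows shift cm [ 0.01 -0.04  0.63] turn 0.0 now [0.4775 0.4018 0.0977] [-1.8000e+02  1.0000e-02 -1.2497e+02] t 18.25 w 0.0174
[0.74837511 0.16737388 0.03968834] [ 0.02866557 -0.08029198  0.02893644]
```

>>> drive_tool(rows=[[[0, 0, 0.2], 0, 1], [[0, 0, 0.4], 0, 1], [[0, 0, 0.55], 0, 1], [[0, 0, 0.65], 0, 1], [[0, 0, 0.65], 0, 1], [[0, 0, 0.65], 0, 1]])

```text
time_s: 18.85
position: [0.4777, 0.402, 0.0914]
tool_rot: [-3.141, 0.001, -2.181]
wrist_force: [-0.5, -1.0, 4.7]
gripper_width: 0.0173
gripper_force: 59.1
```

Home. I'll release, rise, and go back for the bung tube in the stand.

>>> drive_tool(rows=[[[0, 0, 0], 0, -0.06], [[0, 0, 0], 0, -0.06], [[0, 0, 0], 0, -0.06], [[0, 0, -3], 0, -0.06], [[0, 0, -7], 0, -0.06], [[0, 0, -11], 0, -0.06], [[0, 0, -13], 0, -0.06], [[0, 0, -13], 0, -0.06], [[0, 0, -13], 0, -0.06]])

```text
time_s: 19.75
position: [0.4774, 0.4012, 0.2205]
tool_rot: [-3.141, -0.0, -2.181]
wrist_force: [-0.2, -0.5, -0.2]
gripper_width: 0.0454
gripper_force: 0.0
```

```bash
python3 - <<'E'
from h import *
go(.5737,.1797,.22,115)
E
```

```text
rows shift cm [ 12.63 -20.59   0.06] turn 120.0 now [0.4774 0.4012 0.2205] [-1.7998e+02 -2.0000e-02 -1.2497e+02] t 19.75 w 0.0454
```

>>> drive_tool(rows=[[[2, -3.4, 0], 8, -0.06], [[4, -6.8, 0], 16, -0.06], [[6, -10.2, 0], 24, -0.06], [[8.5, -14, 0], 32, -0.06], [[10.5, -17, 0], 40, -0.06], [[12.6, -20.6, 0], 48, -0.06], [[12.6, -20.6, 0], 56, -0.06], [[12.6, -20.6, 0], 60, -0.06], [[12.6, -20.6, 0], 60, -0.06], [[12.6, -20.6, 0], 60, -0.06]])

```text
time_s: 20.75
position: [0.5733, 0.1803, 0.2196]
tool_rot: [-3.14, -0.002, 3.057]
wrist_force: [0.1, 0.9, 0.4]
gripper_width: 0.0451
gripper_force: 0.0
```

```bash
python3 - <<'E'
from h import *
c=cap('wrist','w8');go(.5737,.1797,.0716,175);cv2.imwrite('pics/w8c.png',cv2.resize(c['image'][100:400,120:520],(800,600)))
print((proj(c,[.5737,.1797,.118])-[120,100])*2)
E
```

```text
rows shift cm [-0.06 -0.06 14.82] turn 0.2 now [0.5734 0.1804 0.2198] [-1.7996e+02 -1.0000e-01  1.7517e+02] t 20.8 w 0.0453
[390.52611776 209.23888198]
```

View pics/w8c.png

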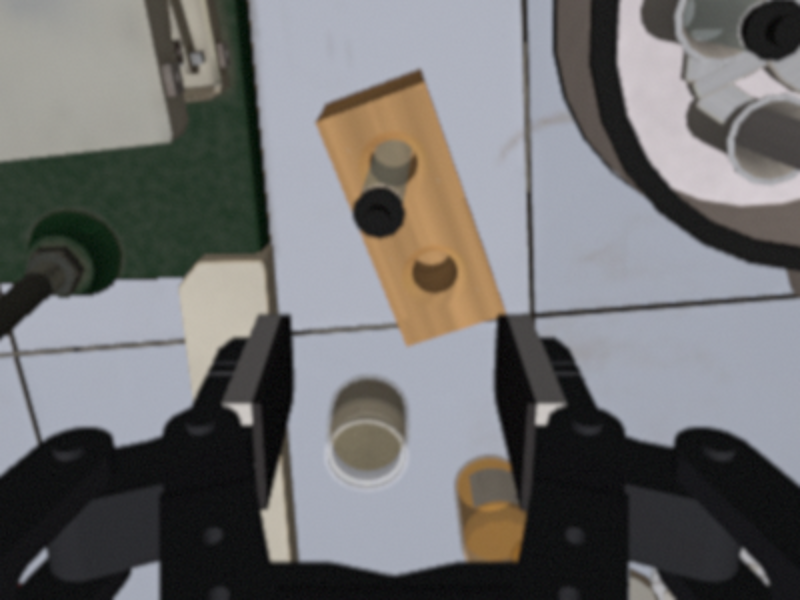

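The bung knob is at crop (380,213), leaning about 3 mm toward −y in the loose hole. Closing the pads along y will straighten it.

>>> drive_tool(rows=[[[-0.15, -0.12, 4], 0, -0.06], [[-0.15, -0.12, 8], 0, -0.06], [[-0.15, -0.12, 11], 0, -0.06], [[-0.15, -0.12, 13.5], 0, -0.06], [[-0.15, -0.12, 14.7], 0, -0.06], [[-0.15, -0.12, 14.7], 0, -0.06], [[-0.15, -0.12, 14.7], 0, -0.06], [[-0.15, -0.12, 14.7], 0, -0.06]])

```text
time_s: 21.6
position: [0.5765, 0.1796, 0.0752]
tool_rot: [3.14, 0.002, 3.055]
wrist_force: [-0.2, -0.7, -0.1]
gripper_width: 0.0452
gripper_force: 0.0
```

>>> drive_tool(rows=[[[0, 0, 0], 0, 1], [[0, 0, 0], 0, 1], [[0, 0, 0], 0, 1], [[0, 0, 0], 0, 1], [[0, 0, 0], 0, 1], [[0, 0, 0], 0, 1]])

```text
time_s: 22.2
position: [0.5761, 0.1792, 0.0747]
tool_rot: [3.141, 0.002, 3.055]
wrist_force: [-0.2, -0.3, 5.3]
gripper_width: 0.017
gripper_force: 58.5
```

```bash
python3 - <<'E'
from h import *
go(.5737,.1797,.215,175);s=state();print(s['wrist_force'],s['moment'])
E
```

```text
rows shift cm [  0.23   0.04 -14.03] turn 0.0 now [0.5761 0.1792 0.0747] [1.7997e+02 9.0000e-02 1.7504e+02] t 22.2 w 0.017
[-0.19712759 -0.30936625  5.28388703] [-0.13635351  0.10196003  0.02254973]
```

>>> drive_tool(rows=[[[0, 0, -2], 0, 1], [[0, 0, -5], 0, 1], [[0, 0, -9], 0, 1], [[0, 0, -13], 0, 1], [[0, 0, -15.2], 0, 1], [[0, 0, -15.2], 0, 1], [[0, 0, -15.2], 0, 1], [[0, 0, -15.2], 0, 1]])

```text
time_s: 23.0
position: [0.5744, 0.1784, 0.2243]
tool_rot: [-3.14, -0.003, 3.055]
wrist_force: [-0.4, 0.1, -1.1]
gripper_width: 0.0172
gripper_force: 58.6
```

```bash
python3 - <<'E'
from h import *
go(.531,.4247,.226,175)
E
```

```text
rows shift cm [ 6.45 24.16 -0.19] turn 0.1 now [0.5744 0.1784 0.2243] [-1.7991e+02 -1.5000e-01  1.7505e+02] t 23.0 w 0.0172
```

>>> drive_tool(rows=[[[1, 4, -0.2], 0, 1], [[2.1, 8, -0.2], 0, 1], [[3.2, 12, -0.2], 0, 1], [[4.3, 16, -0.2], 0, 1], [[5.3, 20, -0.2], 0, 1], [[6.4, 24.1, -0.2], 0, 1], [[6.4, 24.1, -0.2], 0, 1], [[6.4, 24.1, -0.2], 0, 1], [[6.4, 24.1, 2], 0, 1], [[6.4, 24.1, 2], 0, 1]])

```text
time_s: 24.0
position: [0.5318, 0.4208, 0.2021]
tool_rot: [-3.134, -0.004, 3.053]
wrist_force: [0.2, -0.9, -0.2]
gripper_width: 0.0169
gripper_force: 58.7
```

```bash
python3 - <<'E'
from h import *
c=cap('wrist','w9');go(.531,.4247,.0917,175);cv2.imwrite('pics/w9c.png',cv2.resize(c['image'][100:380,160:480],(686,600)))
k=600/280;p=np.array(c['s']['position'])
for q in(p-[0,0,.0647],p+[0,0,.0433],[.531,.4247,.082]):print((proj(c,q)-[160,100])*k)
E
```

```text
rows shift cm [ 0.13  0.35 11.19] turn -0.1 now [0.5323 0.4216 0.2036] [-1.7971e+02 -1.6000e-01  1.7493e+02] t 24.05 w 0.0169
[335.13421276 261.77897069]
[329.20673336 504.70608674]
[346.98007623 204.68958376]
```

View pics/w9c.png

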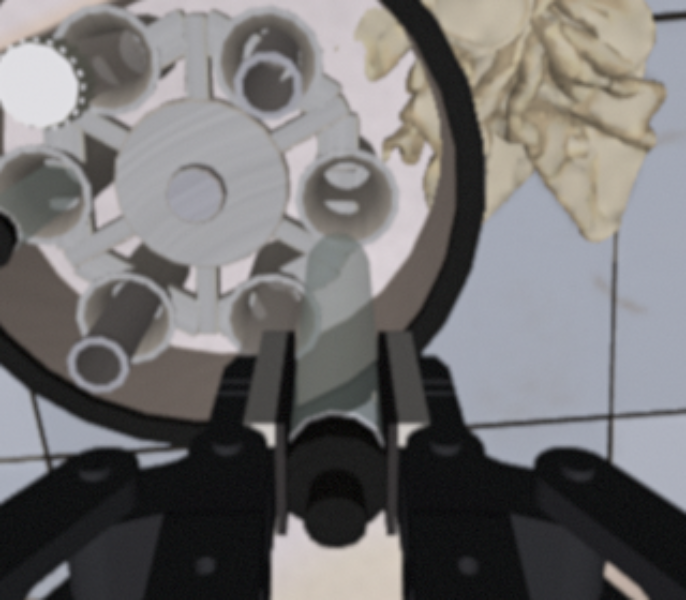

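Cup F's mouth is at crop (349,197), about 3 mm to −x of my target, and the tube sits at (336,262). I'll correct, then lower.

>>> drive_tool(rows=[[[0.4, 0.3, 0], 0, 1], [[0.4, 0.3, 0], 0, 1], [[0.4, 0.3, 2], 0, 1], [[0.4, 0.3, 4], 0, 1], [[0.4, 0.3, 4], 0, 1], [[0.4, 0.3, 4], 0, 1]])

```text
time_s: 24.65
position: [0.529, 0.4283, 0.1665]
tool_rot: [3.141, 0.0, 3.055]
wrist_force: [0.7, 0.3, 1.0]
gripper_width: 0.0168
gripper_force: 58.7
```

```bash
python3 - <<'E'
from h import *
go(.528,.4247,.0917,175)
E
```

```text
rows shift cm [ 0.07 -0.37  7.48] turn 0.0 now [0.529  0.4283 0.1665] [1.7997e+02 2.0000e-02 1.7504e+02] t 24.65 w 0.0168
```

>>> drive_tool(rows=[[[0.07, -0.35, 0], 0, 1], [[0.07, -0.35, 2], 0, 1], [[0.07, -0.35, 3.5], 0, 1], [[0.07, -0.35, 5], 0, 1], [[0.07, -0.35, 6.2], 0, 1], [[0.07, -0.35, 6.9], 0, 1], [[0.07, -0.35, 6.9], 0, 1], [[0.07, -0.35, 6.9], 0, 1]])

```text
time_s: 25.45
position: [0.5285, 0.424, 0.0965]
tool_rot: [-3.141, 0.001, 3.055]
wrist_force: [3.6, -1.0, -3.3]
gripper_width: 0.0173
gripper_force: 58.4
```

```bash
python3 - <<'E'
from h import *
go(.528,.4247,.0917,175);s=state();print(s['wrist_force'],s['moment'])
E
```

```text
rows shift cm [0.06 0.06 0.48] turn 0.0 now [0.5285 0.424  0.0965] [-1.7996e+02  5.0000e-02  1.7502e+02] t 25.45 w 0.0173
[ 3.61164113 -0.96887578 -3.29824423] [-0.31398927 -1.1200886  -0.00577646]
```

>>> drive_tool(rows=[[[-0.1, 0.02, 0], 0, 1], [[-0.12, 0.02, 0.15], 0, 1], [[-0.12, 0.02, 0.3], 0, 1], [[-0.12, 0.02, 0.4], 0, 1], [[-0.12, 0.02, 0.5], 0, 1], [[-0.12, 0.02, 0.5], 0, 1]])

```text
time_s: 26.05
position: [0.5291, 0.4248, 0.092]
tool_rot: [3.141, 0.0, 3.055]
wrist_force: [2.0, -1.9, 2.0]
gripper_width: 0.0171
gripper_force: 58.9
```

>>> drive_tool(rows=[[[-0.03, 0, 0.05], 0, 1], [[-0.03, 0, 0.08], 0, 1], [[-0.03, 0, 0.08], 0, 1]])

```text
time_s: 26.35
position: [0.5294, 0.4249, 0.0918]
tool_rot: [3.141, 0.0, 3.055]
wrist_force: [1.4, -1.5, 5.9]
gripper_width: 0.0169
gripper_force: 59.4
```

Home: it stopped at 0.0918 with 6 N. I'll release, rise and retreat.

>>> drive_tool(rows=[[[0, 0, 0], 0, -0.06], [[0, 0, 0], 0, -0.06], [[0, 0, 0], 0, -0.06], [[0, 0, -3], 0, -0.06], [[0, 0, -7], 0, -0.06], [[0, 0, -11], 0, -0.06], [[0, 0, -15], 0, -0.06], [[0, 0, -15], 0, -0.06], [[0, 0, -15], 0, -0.06]])

```text
time_s: 27.25
position: [0.5291, 0.4252, 0.2417]
tool_rot: [3.14, 0.001, 3.055]
wrist_force: [0.2, -0.7, -0.9]
gripper_width: 0.045
gripper_force: 0.0
```

>>> drive_tool(rows=[[[5, 4, 0], 0, -0.06], [[10, 8, 0], 0, -0.06], [[15, 12, 0], 0, -0.06], [[20, 15, 0], 0, -0.06], [[22, 16, 0], 0, -0.06], [[22, 16, 0], 0, -0.06], [[22, 16, 0], 0, -0.06], [[22, 16, 0], 0, -0.06]])

```text
time_s: 28.05
position: [0.3235, 0.602, 0.239]
tool_rot: [-3.138, -0.0, 3.056]
wrist_force: [0.8, -1.0, -1.0]
gripper_width: 0.0452
gripper_force: 0.0
```

```bash
python3 - <<'E'
from h import *
t=cap('top','top9');s=cap('scene','scene9')
a=cv2.resize(t['image'][145:285,290:450],(480,420),interpolation=cv2.INTER_CUBIC);b=cv2.resize(s['image'][165:345,235:425],(320,303))
im=np.zeros((420,800,3),np.uint8);im[:,:480]=a;im[:303,480:]=b;cv2.imwrite('pics/fin.png',im)
E
```

```text
(no output)
```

View pics/fin.png

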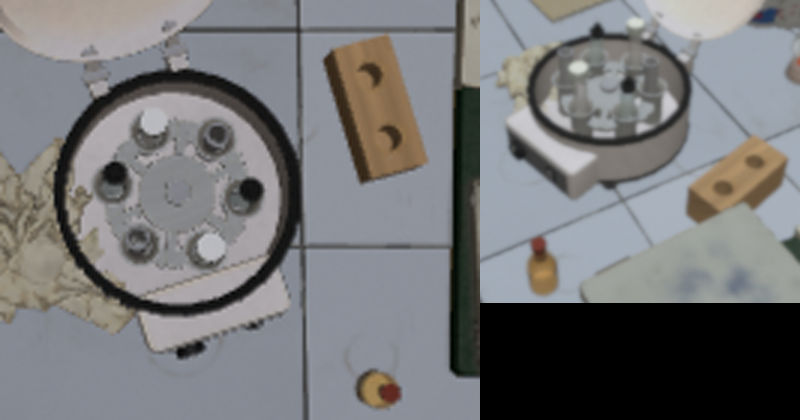

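The picture shows white caps at (152,120) and (210,247), open rims at (216,135) and (140,243), and bungs at (116,175) and (250,188). Each pair faces across the rotor, and the stand is empty. I'll check the heights and hand in.

```bash
python3 - <<'E'
from h import *
t=pickle.load(open('top9.pkl','rb'))
for u,v in((210,247),(116,175),(250,188),(152,120)):print(dep(t,290+u/3,145+v/3).round(4))
s=t
W=[dep(t,u,v) for u in range(330,345) for v in range(215,235)];print('open max z',max(w[2] for w in W))
if abs(dep(t,290+70,145+247/3)[2]-.1445)<.004 and abs(dep(t,290+116/3,145+175/3)[2]-.135)<.004: print(sign_off())
E
```

```text
[0.4715 0.3444 0.1457]
[0.5308 0.4195 0.1346]
[0.5202 0.3103 0.1338]
[0.5742 0.3905 0.148 ]
open max z 0.12504071332922573
the job is handed in; nothing more can be done
None
```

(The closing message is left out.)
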